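Show the stock in the wide fittings bin

ROBOT

A 6-joint arm with a two-finger parallel gripper is mounted at the origin on the work surface. World frame = base frame: x ahead of the robot, y to its left, z up, the work surface at z = 0. Lengths are in mm, angles in rad, forces in N, time in s.
With the tool pointing down it reaches from about 300 to 750 mm from the base axis. Payload 8.5 kg.
Tool frame: the origin (TCP) lies at the very end of the fingers, on their centre line; the grasp point (between the pads) lies 19 mm behind it; z points along the fingers, y is the direction in which the jaws open and shut (so a half turn about z gives the same grasp; the last joint's range is limited). The gripper opens to 88 mm and grips with 3 to 60 N. Pads are 18 mm wide; open, the fingers measure 123 mm over their backs; the gripper's body (75 mm by 187 mm) begins 45 mm behind the grasp point.
Start: joints at [-1.418, 0.381, 1.297, -0, 1.464, -0.215], TCP at [197.753, -513.2, 238.748] pointing down, gripper open.
Joint ranges: [-3.11, 3.11], [-0.89, 2.33], [0.22, 2.48], [-1.42, 4.56], [0.17, 2.85], [-2.88, 2.88]. Speed limits (rad/s): [2.39, 2.39, 3.14, 3.14, 3.14, 3.14].

INTERFACE

Orientations are given as a unit quaternion [x, y, z, w].
In Python, from rig import env gives the robot as it stands.
- The arm moves only by the shell command python3 -m inch 'ROWS'. ROWS is JSON, a list of rows, each an object of numbers: "dx", "dy", "dz": the shift along the world's x, y, z in m; "ax", "ay", "az": the turn, a rotation vector about the world's x, y, z in rad; "gripper": the opening, from 0 (shut) to 1 (fully open). A call has 1 to 5 rows; each row shifts and turns the commanded pose from where the row before left it; what a row does not reach is not made up. A row lasts 1/10 s, in which the tool goes at most 50 mm and 8.59 degrees, less where a joint would pass 70% of its speed; a pose out of reach is approached as far as the arm can. A call with a gripper value outside its range is refused whole. The fingers move at their own pace and stop on an object; the grip force is fixed at half the most. Time passes only in rows, so rows that do not move let the fingers close. It gives the time, the measured TCP pose, the force and the opening at its end, in the units of the state.
- env.sense(): the state, without advancing time (a new reading comes with each control period).
- env.grab_frame(name): name is "side" or "top" or "wrist"; returns a dict with "color" (420x560x3 uint8, red, green, blue), "fx", "fy", "cx", "cy" (pixels), "dist_coeffs" ([k1, k2, p1, p2, k3] as OpenCV has them; the pictures are not rectified), "world_from_camera" (4x4, takes a point from camera to world coordinates); the wrist camera has in their place "tool_from_camera" (4x4, takes a point from camera to tool coordinates, whose origin is the TCP and whose axes are the flange's). Camera axes: x right, y up, looking along -z (the intrinsics and any distortion apply to the point x, -y, -z); pixel columns grow to the right and rows downward; lengths in mm; the calibration is good to about 2 mm. A picture is of the moment at which its call begins: read the wrist's pose just before it. There is no depth.
- env.job_done(): hands the job in, once; it reports no verdict.
Trained networks look in a picture, given as the dict that the camera call returned (one of the last four; its "shot" number tells which), for a name from the list of things; names that differ only in an ending like _2 or _b are one class to them, and where a whole thing is asked for, a point or a joint stands for the part that bears it (a point fixed in the world has none). Each returns a list of dicts, best first, with "confidence" (0 to 1); they miss things now and then, are a little off and sometimes report something else, mostly with a low value. They report only what shows in the picture. A call takes as long as a camera call. They do not tell look-alikes from the thing itself.
- env.look_for(name, picture): "centre" ([x, y, z] in mm, in the coordinates of the camera as it stood for that picture, good to about 4 mm: the middle of the surface that is visible of it).
- env.tip_of(name, picture): "centre" ([x, y, z] in mm, in the coordinates of the camera as it stood for that picture, good to about 4 mm: a listed point, or the origin of a listed thing).
The state is a dict: "clock": time; "joints": joint angles; "qd": joint speeds; "joint_torque": joint torques, N m; "ee_pos": TCP position; "ee_rot": TCP orientation; "force": force on the tool from outside, world axes, zero at the start; "ft_torque": the same for the moment, N m; "finger_gap": finger opening in mm.
Only numpy, scipy, OpenCV 4.12 (cv2) and the standard library are available. Lean on these libraries where they do the work, as an engineer would, in place of code of your own. Each camera call takes 0.05 s, during which the arm holds its last target.

TASK

Two grey metal fittings bins stand on the stock counter, a wide one and a narrow one, each with a lid that lifts when the lever paddle in front of it is pressed down. Press the wide bin's paddle down with the fingertips until its lid stands wide open, and keep it wide open for three seconds so that the stock camera above can see the fittings. Then ease the paddle slowly back up so that the lid comes down gently, without slamming, until it is fully shut, never touching the lid itself and leaving the narrow bin and the loose fittings on the counter as they are.

Things in the scene. Friction and masses are not known exactly. Their poses are not given: they have to be found in the camera images.
- wide_bin: the wide bin, the one to open: fixed open-topped grey metal bin, 200 mm deep (its x), 220 mm wide (its y), flat lid with top 129 mm above the counter when shut. Origin: centre of underside; front (-x) faces the robot, z up. A lever along its +y side, pivoted about the bin's y direction 30 mm in front of the origin and 70 mm above the counter, ends in a paddle before the bin; a thin rod links it to the lid.
- wide_pad (a point): centre of the top face of the wide bin's lever paddle, a dark plate 50 mm (x) by 60 mm (y), 6 mm thick; moves with the lever. Lever up: level, 170 mm in front of the bin's centre (70 mm clear of its front face), 100 mm above the counter, 140 mm ahead of the pivot and 30 mm above it. Pressing takes about 2 to 9 N; let go, it springs up and the lid slams.
- wide_lever (a joint): angle of the wide bin's lever about its pivot: 0 up (lid shut), 0.42 rad at its lower stop: paddle then 60 mm lower, 40 mm above the counter, still about 170 mm in front of the bin's centre, tilted 0.42 rad down to the front. Above 0.34 the lid is wide open. The lid's weight drives it back up; a paddle rising at 30 mm/s (0.2 rad/s) is gentle, 100 mm/s (0.7 rad/s) is a slam.
- wide_lid: flat aluminium lid of the wide bin, 208 mm (x) by 228 mm (y), 6 mm thick; not to be touched. Origin: on its hinge, at the middle of the bin's rear (+x) top edge, 122 mm above the counter; front edge 206 mm ahead (-x) of it. Tilt of its z from vertical is the opening: 0 shut, 1.05 rad with the lever at its stop, above 0.85 is wide open. Turns 2.5 times as fast as the lever.
- narrow_bin: the narrow bin, to be left alone: fixed open-topped grey metal bin, 200 mm deep (its x), 130 mm wide (its y), flat lid with top 129 mm above the counter when shut. Origin: centre of underside; front (-x) faces the robot, z up. A lever along its +y side, pivoted about the bin's y direction 30 mm in front of the origin and 70 mm above the counter, ends in a paddle before the bin; a thin rod links it to the lid.
- narrow_pad (a point): centre of the top face of the narrow bin's lever paddle, a dark plate 50 mm (x) by 60 mm (y), 6 mm thick; moves with the lever. Lever up: level, 170 mm in front of the bin's centre (70 mm clear of its front face), 100 mm above the counter, 140 mm ahead of the pivot and 30 mm above it.
- narrow_lever (a joint): angle of the narrow bin's lever: 0 up; must stay up.
- coupling: loose black rubber pipe coupling with two steel bands, standing upright, 59 mm diameter, 50 mm tall; on the counter in front of the gap between the bins. Origin: centre of its underside. Leave it.
- tee: loose white plastic pipe tee lying flat, 100 mm long (its x), branch 50 mm towards its y, 53 mm tall, beside one bin. Origin: on the counter under the crossing. Leave it.
- bush: loose brass reducing bush, 48 mm diameter, 45 mm tall, beside one bin. Origin: centre of its underside. Leave it.
Mind the look-alikes: they are no part of the job. Several things look just like the tee: the one meant starts nearest to the robot's base.

How it is judged (in metres and radians):
On the way, in this order (a step that is already met when the one before it is completed fails the run):
1. the wide bin's lid is wide open (more than 0.85 rad) and stays so for 2.5 s (angle between wide_lid's own z axis and vertical above 0.85 rad), for 2.5 s.
2. the wide bin's lid is shut again (under 0.03 rad) (angle between wide_lid's own z axis and vertical below 0.03 rad), for 0.2 s.
At the end, for the whole second after the job is handed in: The wide bin's lid is shut (under 0.03 rad) with its lever back up (under 0.02 rad), the narrow bin's lever is up (under 0.02 rad), and the coupling, tee and bush lie still within 15 mm of where they began (angle between wide_lid's own z axis and vertical below 0.03 rad and value of joint each of wide_lever, narrow_lever below 0.02 rad and distance of each of coupling, tee, bush from where it was at the start of the episode below 0.015 m and linear speed of each of coupling, tee, bush below 0.02 m/s); the robot touches nothing.
It fails at once if the wide bin's lid slams: its lever swings back up faster than 0.7 rad/s (the paddle rises at about 100 mm/s) (velocity of joint wide_lever below -0.7 rad/s).
It fails at once if the robot touches the wide bin's lid (more than 1 N) (contact force between any of the fingers, the arm and wide_lid above 1 N).
It fails at once if the narrow bin's lever is pressed (more than 0.06 rad) (value of joint narrow_lever above 0.06 rad).
It fails at once if the coupling, tee or bush is moved or lifted by more than 15 mm (distance of any of coupling, tee, bush from where it was at the start of the episode above 0.015 m).
It also fails if it takes over 50 s, if anything falls off the work surface, if the arm or the gripper's body presses on something with over 40 N, if the wrist force passes 120 N, or if a joint passes its speed limit or range.

## Working session

There is one attempt and no reset: what is moved stays moved. The work goes in short steps, Python scripts to look and compute and a shell command to move; the robot and the scene stay as the last step left them, time stands still between calls to the robot, and variables do not carry over. Pictures are saved under pics/ and viewed, and the job is handed in when it is done.

```bash
ls; mkdir -p pics; cat > h.py <<'E'
import numpy as np,cv2
from rig import env
def snap(n,f):
    p=env.grab_frame(n); cv2.imwrite('pics/'+f,p['color'][:,:,::-1]); return p
def w(p,c):
    T=np.array(p['world_from_camera']); return (T@np.r_[c,1])[:3]
E
python3 - <<'E'
from h import *
s=env.sense();print(s)
for n in('top','side'):
    p=snap(n,n+'0.png')
    for k in('wide_bin','wide_pad','narrow_bin','narrow_pad','coupling','tee','bush','wide_lid'):
        for f in(env.tip_of,):
            print(n,k,[(round(r['confidence'],2),w(p,r['centre']).round(0).tolist()) for r in f(k,p)][:4])
print(env.sense()['clock'])
E
```

```text
pics
{'clock': 0.0, 'joints': array([-1.41832648e+00,  3.81221982e-01,  1.29826177e+00, -1.91202419e-06,
        1.46361622e+00, -2.15289400e-01]), 'qd': array([-0.0015455 ,  0.00085512,  0.00129082,  0.00108598,  0.00090013,
       -0.00056264]), 'joint_torque': array([-8.14900795e-04, -4.37932062e+01, -2.24558455e+01,  7.13631674e-02,
        3.52922094e-02, -1.13776430e-04]), 'ee_pos': array([ 197.69753596, -512.93538982,  238.12348521]), 'ee_rot': array([ 9.83141425e-01,  1.82845208e-01,  2.27183023e-05, -7.53314340e-04]), 'force': array([ 0.22017844,  0.36265948, -0.21078881]), 'ft_torque': array([ 0.01705298, -0.00836293, -0.03404982]), 'finger_gap': 88.14579094765908}
top wide_bin []
top wide_pad [(0.73, [475.0, 152.0, 98.0]), (0.72, [391.0, 23.0, 5.0])]
top narrow_bin [(0.65, [603.0, -262.0, 1.0])]
top narrow_pad [(0.88, [435.0, -221.0, 99.0])]
top coupling [(0.53, [394.0, 23.0, 5.0]), (0.31, [538.0, -494.0, -4.0])]
top tee [(0.76, [529.0, 642.0, -3.0]), (0.7, [476.0, 505.0, 2.0]), (0.62, [668.0, 422.0, 2.0])]
top bush [(0.56, [537.0, -493.0, -3.0])]
top wide_lid [(0.83, [739.0, 201.0, 123.0])]
side wide_bin [(0.66, [644.0, 189.0, -4.0])]
side wide_pad [(0.73, [475.0, 154.0, 102.0])]
side narrow_bin [(0.94, [608.0, -257.0, 2.0])]
side narrow_pad [(0.82, [441.0, -215.0, 101.0]), (0.18, [474.0, 158.0, 102.0])]
side coupling [(0.8, [391.0, 24.0, -1.0])]
side tee [(0.93, [471.0, 508.0, 0.0]), (0.81, [669.0, 426.0, -4.0]), (0.64, [526.0, 649.0, 0.0]), (0.2, [744.0, 210.0, 122.0])]
side bush [(0.65, [474.0, 506.0, 2.0]), (0.42, [542.0, -493.0, -2.0])]
side wide_lid [(0.94, [745.0, 208.0, 123.0])]
0.9
```

View pics/top0.png

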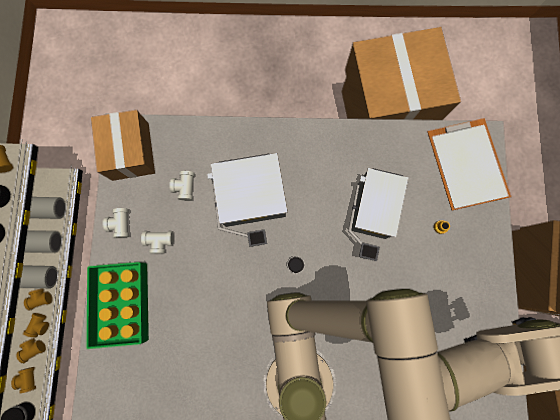

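View pics/side0.png

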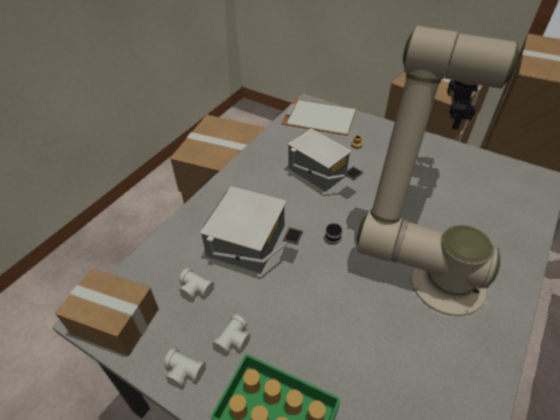

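The top picture shows the wide bin at about (249,189) with its paddle at (257,238). The narrow bin is at (380,203), the coupling at (295,264), the bush at (442,227), and the nearest tee at (157,240). The networks agree with this. The wide pad is at about (475,153,100), and the bin's yaw is about 0.14. Next I move above the pad with the gripper closing.

```bash
for i in 1; do python3 -m inch '[{"dx":0.011,"dy":0.027,"az":-0.009,"gripper":0},{"dx":0.011,"dy":0.027,"az":-0.009,"gripper":0},{"dx":0.011,"dy":0.027,"az":-0.009,"gripper":0},{"dx":0.011,"dy":0.027,"az":-0.009,"gripper":0},{"dx":0.011,"dy":0.027,"az":-0.009,"gripper":0}]'; done
```

```text
invalid input at $[0]: expected keys dx, dy, dz, ax, ay, az, gripper
```

```bash
python3 -m inch '[{"dx":0.015,"dy":0.035,"az":-0.012,"gripper":0},{"dx":0.015,"dy":0.035,"az":-0.012,"gripper":0},{"dx":0.015,"dy":0.035,"az":-0.012,"gripper":0},{"dx":0.015,"dy":0.035,"az":-0.012,"gripper":0},{"dx":0.015,"dy":0.035,"az":-0.012,"gripper":0}]'
```

```text
invalid input at $[0]: expected keys dx, dy, dz, ax, ay, az, gripper
```

```bash
python3 -m inch '[{"dx":0.015,"dy":0.035,"az":-0.012,"gripper":0},{"dx":0.015,"dy":0.035,"az":-0.012,"gripper":0},{"dx":0.015,"dy":0.035,"az":-0.012,"gripper":0},{"dx":0.015,"dy":0.035,"az":-0.012,"gripper":0},{"dx":0.015,"dy":0.035,"az":-0.012,"gripper":0}]'
```

```text
invalid input at $[0]: expected keys dx, dy, dz, ax, ay, az, gripper
```

All seven keys are required in each row.

```bash
python3 -m inch '[{"dx":0.015,"dy":0.035,"dz":0,"ax":0,"ay":0,"az":-0.012,"gripper":0},{"dx":0.015,"dy":0.035,"dz":0,"ax":0,"ay":0,"az":-0.012,"gripper":0},{"dx":0.015,"dy":0.035,"dz":0,"ax":0,"ay":0,"az":-0.012,"gripper":0},{"dx":0.015,"dy":0.035,"dz":0,"ax":0,"ay":0,"az":-0.012,"gripper":0},{"dx":0.015,"dy":0.035,"dz":0,"ax":0,"ay":0,"az":-0.012,"gripper":0}]'
```

```text
clock: 1.4
ee_pos: [273.1, -336.8, 238.8]
ee_rot: [0.988, 0.153, 0.0, 0.0]
force: [0.3, 0.7, 0.1]
finger_gap: 50.5
```

```bash
python3 -m inch '[{"dx":0.015,"dy":0.035,"dz":0,"ax":0,"ay":0,"az":-0.012,"gripper":0},{"dx":0.015,"dy":0.035,"dz":0,"ax":0,"ay":0,"az":-0.012,"gripper":0},{"dx":0.015,"dy":0.035,"dz":0,"ax":0,"ay":0,"az":-0.012,"gripper":0},{"dx":0.015,"dy":0.035,"dz":0,"ax":0,"ay":0,"az":-0.012,"gripper":0},{"dx":0.015,"dy":0.035,"dz":0,"ax":0,"ay":0,"az":-0.012,"gripper":0}]'
```

```text
clock: 1.9
ee_pos: [348.1, -161.8, 239.0]
ee_rot: [0.992, 0.123, 0.0, 0.0]
force: [-0.0, -0.2, -0.3]
finger_gap: 10.0
```

```bash
python3 -m inch '[{"dx":0.015,"dy":0.035,"dz":0,"ax":0,"ay":0,"az":-0.012,"gripper":0},{"dx":0.015,"dy":0.035,"dz":0,"ax":0,"ay":0,"az":-0.012,"gripper":0},{"dx":0.015,"dy":0.035,"dz":0,"ax":0,"ay":0,"az":-0.012,"gripper":0},{"dx":0.015,"dy":0.035,"dz":0,"ax":0,"ay":0,"az":-0.012,"gripper":0},{"dx":0.015,"dy":0.035,"dz":0,"ax":0,"ay":0,"az":-0.012,"gripper":0}]'
```

```text
clock: 2.4
ee_pos: [423.2, 13.4, 238.9]
ee_rot: [0.996, 0.094, 0.0, 0.0]
force: [0.9, -0.9, 0.4]
finger_gap: 0.3
```

```bash
python3 -m inch '[{"dx":0.009,"dy":0.028,"dz":0,"ax":0,"ay":0,"az":-0.01,"gripper":0},{"dx":0.009,"dy":0.028,"dz":0,"ax":0,"ay":0,"az":-0.01,"gripper":0},{"dx":0.009,"dy":0.028,"dz":0,"ax":0,"ay":0,"az":-0.01,"gripper":0},{"dx":0.009,"dy":0.028,"dz":0,"ax":0,"ay":0,"az":-0.01,"gripper":0},{"dx":0.009,"dy":0.028,"dz":0,"ax":0,"ay":0,"az":-0.01,"gripper":0}]'
python3 - <<'E'
from h import *
from scipy.spatial.transform import Rotation as R
s=env.sense()
p=snap('wrist','w1.png')
T=np.eye(4);T[:3,:3]=R.from_quat(s['ee_rot']).as_matrix();T[:3,3]=s['ee_pos']
p['world_from_camera']=T@np.array(p['tool_from_camera'])
for k in('wide_pad','wide_bin','wide_lid'):
  for f in(env.tip_of,env.look_for):
    print(k,[(round(r['confidence'],2),w(p,r['centre']).round(0).tolist()) for r in f(k,p)][:3])
for n in('top','side'):
    p=snap(n,n+'1.png')
    for k in('wide_bin','wide_pad','wide_lid'):
            print(n,k,[(round(r['confidence'],2),w(p,r['centre']).round(0).tolist()) for r in env.tip_of(k,p)][:3])
E
```

```text
clock: 2.9
ee_pos: [468.0, 153.1, 238.8]
ee_rot: [0.998, 0.069, 0.0, 0.0]
force: [0.3, -0.9, 1.0]
finger_gap: 0.4
wide_pad [(0.67, [476.0, 155.0, 103.0])]
wide_pad [(0.95, [487.0, 167.0, 102.0])]
wide_bin [(0.74, [650.0, 182.0, -2.0])]
wide_bin [(0.98, [578.0, 173.0, 127.0]), (0.43, [410.0, 30.0, 50.0])]
wide_lid []
wide_lid [(0.91, [579.0, 174.0, 131.0])]
top wide_bin [(0.92, [642.0, 184.0, -3.0])]
top wide_pad []
top wide_lid [(0.64, [743.0, 200.0, 121.0])]
side wide_bin [(0.6, [641.0, 186.0, -2.0])]
side wide_pad [(0.67, [475.0, 156.0, 102.0]), (0.66, [438.0, -218.0, 99.0])]
side wide_lid [(0.82, [743.0, 207.0, 119.0])]
```

View pics/w1.png

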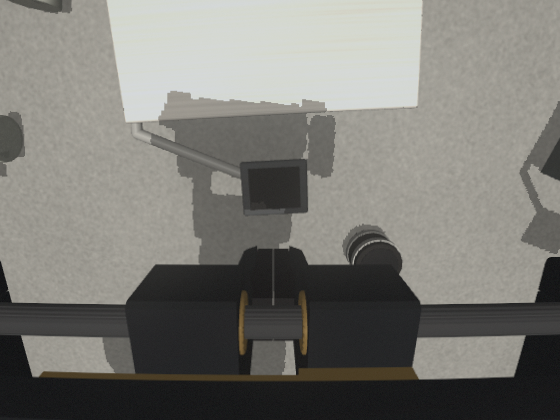

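View pics/side1.png

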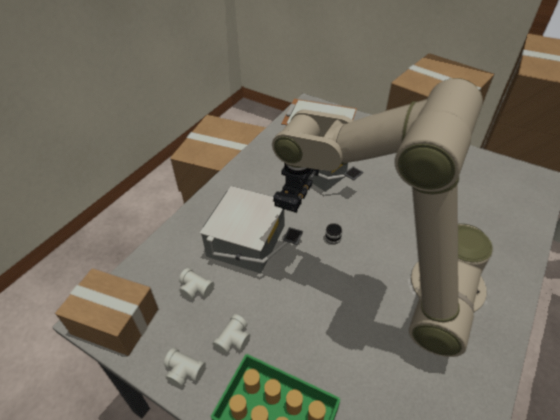

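The wrist picture shows the paddle centred at about (275,187). The lid's front edge runs from (127,121) to (418,107), which is about 0.048 rad off square. So the bin's yaw is about 0.18. I'll turn raw pixels into positions as a check.

```bash
cat >> h.py <<'E'
from scipy.spatial.transform import Rotation as R
def wrist(f):
    s=env.sense();p=snap('wrist',f)
    T=np.eye(4);T[:3,:3]=R.from_quat(s['ee_rot']).as_matrix();T[:3,3]=s['ee_pos']
    p['world_from_camera']=T@np.array(p['tool_from_camera']); return p
def ray(p,uv,z):
    K=np.array([[p['fx'],0,p['cx']],[0,p['fy'],p['cy']],[0,0,1.]])
    u=cv2.undistortPoints(np.array([[uv]],float),K,np.array(p['dist_coeffs'],float))[0,0]
    T=np.array(p['world_from_camera']); d=T[:3,:3]@np.r_[u[0],-u[1],-1]; o=T[:3,3]
    return o+d*(z-o[2])/d[2]
E
python3 - <<'E'
from h import *
p=wrist('w2.png')
for uv in[(242,162),(307,159),(308,212),(244,215),(275,187)]: print(ray(p,uv,100).round(1))
a,b=ray(p,(127,121),126),ray(p,(418,107),126);d=b-a;print(a,b,np.linalg.norm(d),np.arctan2(d[0],-d[1]))
E
```

```text
[495.8 183.  100. ]
[506.3 126.4 100. ]
[458.3 117.4 100. ]
[447.3 175.6 100. ]
[477.4 150.9 100. ]
[519.46978285 274.23890331 126.        ] [561.12105281  50.69342227 126.        ] 227.39263484342388 0.1842089752098126
```

```bash
python3 -m inch '[{"dx":0.001,"dy":-0.001,"dz":-0.025,"ax":0,"ay":0,"az":0.015,"gripper":0},{"dx":0.001,"dy":-0.001,"dz":-0.025,"ax":0,"ay":0,"az":0.015,"gripper":0},{"dx":0.001,"dy":-0.001,"dz":-0.025,"ax":0,"ay":0,"az":0.015,"gripper":0},{"dx":0,"dy":0,"dz":-0.025,"ax":0,"ay":0,"az":0,"gripper":0},{"dx":0,"dy":0,"dz":-0.02,"ax":0,"ay":0,"az":0,"gripper":0}]'
python3 - <<'E'
from h import *
wrist('w3.png');snap('side','side3.png');print(env.sense()['force'])
E
```

```text
clock: 4.2
ee_pos: [470.5, 148.7, 117.5]
ee_rot: [0.996, 0.091, -0.0, -0.0]
force: [0.1, 0.2, -0.6]
finger_gap: 0.6
[ 0.55372636 -0.49594843  0.0296943 ]
```

View pics/w3.png

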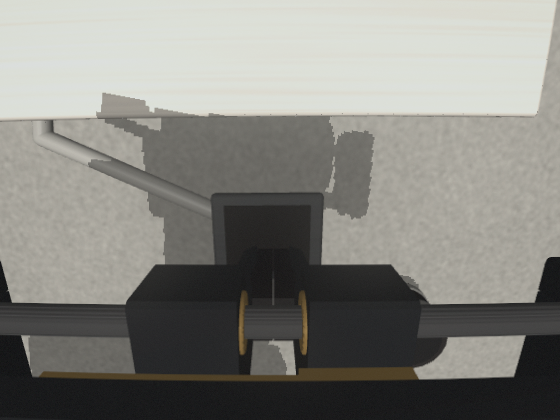

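View pics/side3.png

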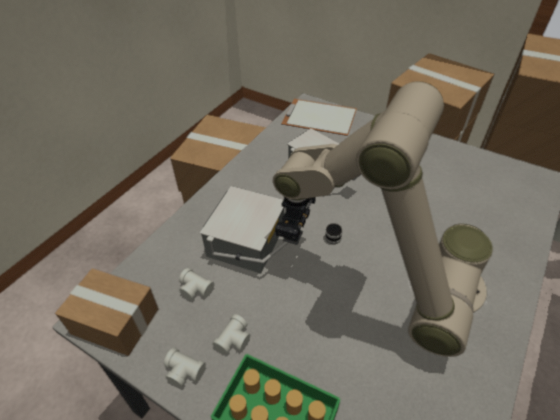

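The fingers are square to the lid edge and centred on the paddle. Next I press slowly.

```bash
python3 -m inch '[{"dx":0,"dy":0.001,"dz":-0.005,"ax":0,"ay":0,"az":0,"gripper":0},{"dx":0,"dy":0,"dz":-0.005,"ax":0,"ay":0,"az":0,"gripper":0},{"dx":0,"dy":0,"dz":-0.005,"ax":0,"ay":0,"az":0,"gripper":0},{"dx":0,"dy":0,"dz":-0.004,"ax":0,"ay":0,"az":0,"gripper":0},{"dx":0,"dy":0,"dz":-0.004,"ax":0,"ay":0,"az":0,"gripper":0}]'
```

```text
clock: 4.8
ee_pos: [470.4, 149.8, 95.8]
ee_rot: [0.996, 0.091, -0.0, 0.0]
force: [-3.1, -1.2, 4.3]
finger_gap: 0.5
```

```bash
python3 -m inch '[{"dx":0,"dy":0,"dz":-0.004,"ax":0,"ay":0,"az":0,"gripper":0},{"dx":0,"dy":0,"dz":-0.004,"ax":0,"ay":0,"az":0,"gripper":0},{"dx":0,"dy":0,"dz":-0.004,"ax":0,"ay":0,"az":0,"gripper":0},{"dx":0,"dy":0,"dz":-0.004,"ax":0,"ay":0,"az":0,"gripper":0},{"dx":0,"dy":0,"dz":-0.004,"ax":0,"ay":0,"az":0,"gripper":0}]'
python3 - <<'E'
from h import *
wrist('w4.png');snap('side','side4.png')
E
```

```text
clock: 5.3
ee_pos: [470.6, 149.8, 75.3]
ee_rot: [0.996, 0.091, -0.0, -0.0]
force: [-3.7, 1.0, 3.3]
finger_gap: 0.4
```

View pics/w4.png

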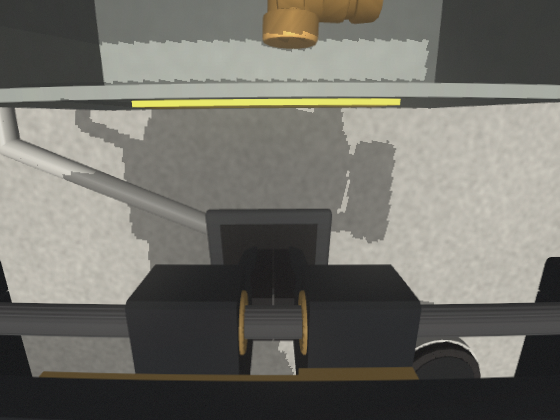

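View pics/side4.png

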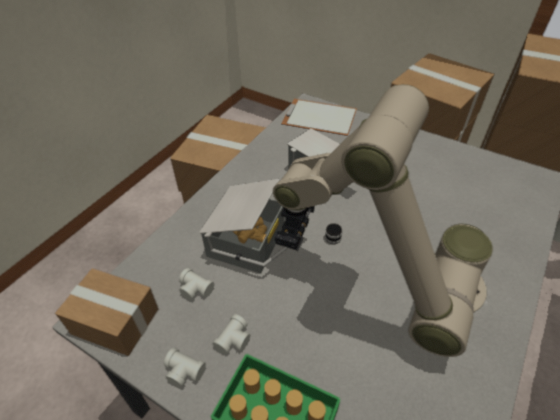

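The paddle is under the fingers and the lid is opening, clear of the gripper. I'll continue down.

```bash
python3 -m inch '[{"dx":0,"dy":0,"dz":-0.004,"ax":0,"ay":0,"az":0,"gripper":0},{"dx":0,"dy":0,"dz":-0.004,"ax":0,"ay":0,"az":0,"gripper":0},{"dx":0,"dy":0,"dz":-0.004,"ax":0,"ay":0,"az":0,"gripper":0},{"dx":0,"dy":0,"dz":-0.004,"ax":0,"ay":0,"az":0,"gripper":0},{"dx":0,"dy":0,"dz":-0.004,"ax":0,"ay":0,"az":0,"gripper":0}]'
```

```text
clock: 5.9
ee_pos: [471.4, 149.9, 55.5]
ee_rot: [0.996, 0.091, 0.001, -0.0]
force: [1.0, 0.3, 3.5]
finger_gap: 0.3
```

```bash
python3 -m inch '[{"dx":0,"dy":0,"dz":-0.003,"ax":0,"ay":0,"az":0,"gripper":0},{"dx":0,"dy":0,"dz":-0.003,"ax":0,"ay":0,"az":0,"gripper":0},{"dx":0,"dy":0,"dz":-0.002,"ax":0,"ay":0,"az":0,"gripper":0},{"dx":0,"dy":0,"dz":-0.001,"ax":0,"ay":0,"az":0,"gripper":0},{"dx":0,"dy":0,"dz":0,"ax":0,"ay":0,"az":0,"gripper":0}]'
python3 - <<'E'
from h import *
wrist('w5.png');snap('side','side5.png');snap('top','top5.png')
E
```

```text
clock: 6.4
ee_pos: [470.8, 149.8, 46.7]
ee_rot: [0.996, 0.091, -0.0, 0.0]
force: [1.1, -0.1, 1.9]
finger_gap: 0.2
```

View pics/w5.png

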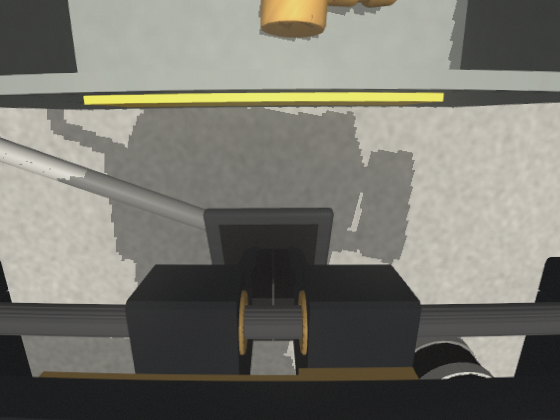

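View pics/side5.png

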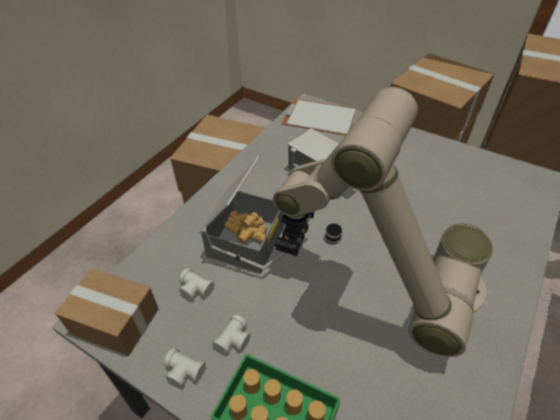

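View pics/top5.png

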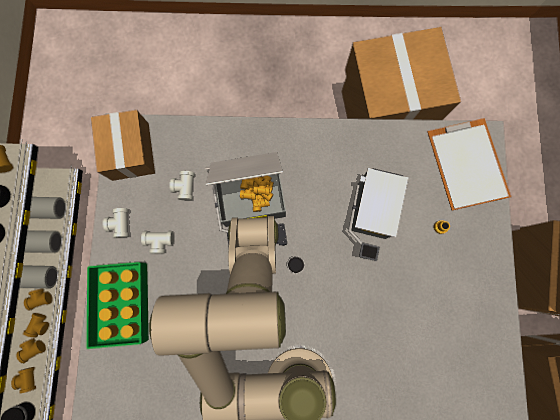

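The lid stands steeply open and the fittings show at about (257,195) in the top view. I'll go 2 mm deeper for margin, hold, and check the lid angle by projecting its edge.

```bash
python3 -m inch '[{"dx":0,"dy":0,"dz":-0.001,"ax":0,"ay":0,"az":0,"gripper":0},{"dx":0,"dy":0,"dz":-0.001,"ax":0,"ay":0,"az":0,"gripper":0},{"dx":0,"dy":0,"dz":0,"ax":0,"ay":0,"az":0,"gripper":0},{"dx":0,"dy":0,"dz":0,"ax":0,"ay":0,"az":0,"gripper":0},{"dx":0,"dy":0,"dz":0,"ax":0,"ay":0,"az":0,"gripper":0}]'
python3 - <<'E'
from h import *
for n in('top','side'):
    p=snap(n,n+'6.png'); im=p['color'][:,:,::-1].copy()
    K=np.array([[p['fx'],0,p['cx']],[0,p['fy'],p['cy']],[0,0,1.]])
    T=np.linalg.inv(np.array(p['world_from_camera'])); y=.184
    ux=np.array([np.cos(y),np.sin(y),0]);uy=np.array([-ux[1],ux[0],0])
    h=np.array([540.3,162.5,122])+206*ux
    for a,c in((.85,(0,0,255)),(1.0,(0,255,0))):
        q=[]
        for s in(-114,114):
            X=h+s*uy-206*np.cos(a)*ux+206*np.sin(a)*np.array([0,0,1]); X=(T@np.r_[X,1])[:3]*[1,-1,-1]
            q.append(cv2.projectPoints(X[None],np.zeros(3),np.zeros(3),K,np.array(p['dist_coeffs'],float))[0].ravel())
        for v in q: cv2.circle(im,tuple(int(t) for t in v),2,c,-1)
        print(n,a,q)
    u0,v0=(190,130) if n=='top' else (190,140)
    cv2.imwrite('pics/'+n+'6c.png',cv2.resize(im[v0:v0+110,u0:u0+120],None,fx=5,fy=5))
E
```

```text
clock: 7.05
ee_pos: [470.7, 149.8, 44.8]
ee_rot: [0.996, 0.091, -0.0, -0.0]
force: [0.4, 1.4, 1.3]
finger_gap: 0.1
top 0.85 [array([284.60340046, 179.80529693]), array([208.20008679, 192.01474462])]
top 1.0 [array([283.25983531, 170.12150146]), array([205.87424859, 182.42824868])]
side 0.85 [array([266.58988815, 160.27015655]), array([235.92701189, 209.09322628])]
side 1.0 [array([259.14528357, 153.94039312]), array([227.39327298, 202.28859975])]
```

View pics/top6c.png

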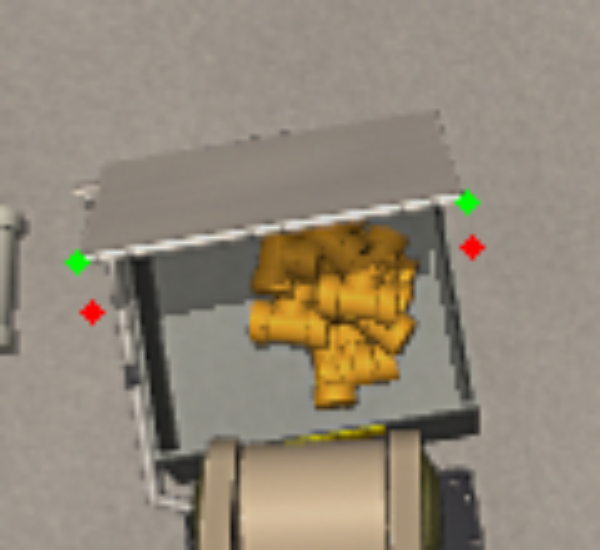

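View pics/side6c.png

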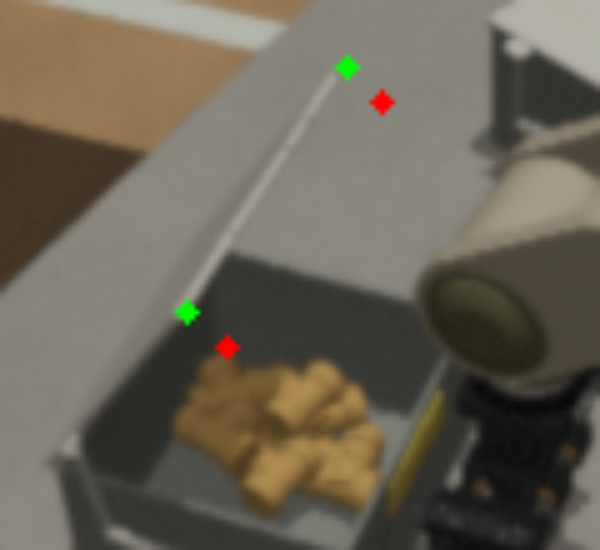

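The lid's front corners fall on the 1.0 rad marks (green) in both views, clear of the 0.85 rad marks (red). I'll now hold for more than 3 s.

```bash
Z='[{"dx":0,"dy":0,"dz":0,"ax":0,"ay":0,"az":0,"gripper":0}]' ; python3 -m inch '[{"dx":0,"dy":0,"dz":0,"ax":0,"ay":0,"az":0,"gripper":0},{"dx":0,"dy":0,"dz":0,"ax":0,"ay":0,"az":0,"gripper":0},{"dx":0,"dy":0,"dz":0,"ax":0,"ay":0,"az":0,"gripper":0},{"dx":0,"dy":0,"dz":0,"ax":0,"ay":0,"az":0,"gripper":0},{"dx":0,"dy":0,"dz":0,"ax":0,"ay":0,"az":0,"gripper":0}]'
```

```text
clock: 7.65
ee_pos: [470.8, 149.8, 44.7]
ee_rot: [0.996, 0.091, 0.0, -0.0]
force: [0.1, 1.4, 0.7]
finger_gap: 0.3
```

```bash
python3 -m inch '[{"dx":0,"dy":0,"dz":0,"ax":0,"ay":0,"az":0,"gripper":0},{"dx":0,"dy":0,"dz":0,"ax":0,"ay":0,"az":0,"gripper":0},{"dx":0,"dy":0,"dz":0,"ax":0,"ay":0,"az":0,"gripper":0},{"dx":0,"dy":0,"dz":0,"ax":0,"ay":0,"az":0,"gripper":0},{"dx":0,"dy":0,"dz":0,"ax":0,"ay":0,"az":0,"gripper":0}]'
```

```text
clock: 8.15
ee_pos: [470.8, 149.8, 44.7]
ee_rot: [0.996, 0.091, -0.0, -0.0]
force: [-1.1, -0.8, 1.1]
finger_gap: 0.5
```

```bash
python3 -m inch '[{"dx":0,"dy":0,"dz":0,"ax":0,"ay":0,"az":0,"gripper":0},{"dx":0,"dy":0,"dz":0,"ax":0,"ay":0,"az":0,"gripper":0},{"dx":0,"dy":0,"dz":0,"ax":0,"ay":0,"az":0,"gripper":0},{"dx":0,"dy":0,"dz":0,"ax":0,"ay":0,"az":0,"gripper":0},{"dx":0,"dy":0,"dz":0,"ax":0,"ay":0,"az":0,"gripper":0}]'
```

```text
clock: 8.65
ee_pos: [470.8, 149.8, 44.8]
ee_rot: [0.996, 0.091, 0.0, -0.0]
force: [0.5, -0.1, 1.1]
finger_gap: 0.5
```

```bash
python3 -m inch '[{"dx":0,"dy":0,"dz":0,"ax":0,"ay":0,"az":0,"gripper":0},{"dx":0,"dy":0,"dz":0,"ax":0,"ay":0,"az":0,"gripper":0},{"dx":0,"dy":0,"dz":0,"ax":0,"ay":0,"az":0,"gripper":0},{"dx":0,"dy":0,"dz":0,"ax":0,"ay":0,"az":0,"gripper":0},{"dx":0,"dy":0,"dz":0,"ax":0,"ay":0,"az":0,"gripper":0}]'
```

```text
clock: 9.15
ee_pos: [470.7, 149.8, 44.8]
ee_rot: [0.996, 0.091, 0.0, 0.0]
force: [0.9, 0.9, 1.3]
finger_gap: 0.3
```

```bash
python3 -m inch '[{"dx":0,"dy":0,"dz":0,"ax":0,"ay":0,"az":0,"gripper":0},{"dx":0,"dy":0,"dz":0,"ax":0,"ay":0,"az":0,"gripper":0},{"dx":0,"dy":0,"dz":0,"ax":0,"ay":0,"az":0,"gripper":0},{"dx":0,"dy":0,"dz":0,"ax":0,"ay":0,"az":0,"gripper":0},{"dx":0,"dy":0,"dz":0,"ax":0,"ay":0,"az":0,"gripper":0}]'
```

```text
clock: 9.65
ee_pos: [470.8, 149.8, 44.8]
ee_rot: [0.996, 0.091, 0.0, 0.0]
force: [-0.2, -0.1, 1.9]
finger_gap: 0.4
```

```bash
python3 -m inch '[{"dx":0,"dy":0,"dz":0,"ax":0,"ay":0,"az":0,"gripper":0},{"dx":0,"dy":0,"dz":0,"ax":0,"ay":0,"az":0,"gripper":0},{"dx":0,"dy":0,"dz":0,"ax":0,"ay":0,"az":0,"gripper":0},{"dx":0,"dy":0,"dz":0,"ax":0,"ay":0,"az":0,"gripper":0},{"dx":0,"dy":0,"dz":0,"ax":0,"ay":0,"az":0,"gripper":0}]'
```

```text
clock: 10.15
ee_pos: [470.7, 149.8, 44.7]
ee_rot: [0.996, 0.091, -0.0, -0.0]
force: [0.4, 0.2, 2.6]
finger_gap: 0.8
```

Held for more than 3 s. Now I ease it up at 20 mm/s.

```bash
python3 -m inch '[{"dx":0,"dy":0,"dz":0.001,"ax":0,"ay":0,"az":0,"gripper":0},{"dx":0,"dy":0,"dz":0.002,"ax":0,"ay":0,"az":0,"gripper":0},{"dx":0,"dy":0,"dz":0.002,"ax":0,"ay":0,"az":0,"gripper":0},{"dx":0,"dy":0,"dz":0.002,"ax":0,"ay":0,"az":0,"gripper":0},{"dx":0,"dy":0,"dz":0.002,"ax":0,"ay":0,"az":0,"gripper":0}]'
```

```text
clock: 10.65
ee_pos: [470.6, 149.8, 53.9]
ee_rot: [0.996, 0.091, -0.0, -0.0]
force: [-0.8, 0.2, 1.4]
finger_gap: 0.4
```

```bash
python3 -m inch '[{"dx":0,"dy":0,"dz":0.002,"ax":0,"ay":0,"az":0,"gripper":0},{"dx":0,"dy":0,"dz":0.002,"ax":0,"ay":0,"az":0,"gripper":0},{"dx":0,"dy":0,"dz":0.002,"ax":0,"ay":0,"az":0,"gripper":0},{"dx":0,"dy":0,"dz":0.002,"ax":0,"ay":0,"az":0,"gripper":0},{"dx":0,"dy":0,"dz":0.002,"ax":0,"ay":0,"az":0,"gripper":0}]'
```

```text
clock: 11.15
ee_pos: [470.6, 149.8, 63.9]
ee_rot: [0.996, 0.091, -0.0, 0.0]
force: [-2.0, -0.9, 2.4]
finger_gap: 0.6
```

```bash
python3 -m inch '[{"dx":0,"dy":0,"dz":0.002,"ax":0,"ay":0,"az":0,"gripper":0},{"dx":0,"dy":0,"dz":0.002,"ax":0,"ay":0,"az":0,"gripper":0},{"dx":0,"dy":0,"dz":0.002,"ax":0,"ay":0,"az":0,"gripper":0},{"dx":0,"dy":0,"dz":0.002,"ax":0,"ay":0,"az":0,"gripper":0},{"dx":0,"dy":0,"dz":0.002,"ax":0,"ay":0,"az":0,"gripper":0}]'; python3 -c "
from h import *
snap('side','side7.png')"
```

```text
clock: 11.65
ee_pos: [470.7, 149.8, 73.9]
ee_rot: [0.996, 0.091, -0.0, -0.0]
force: [-3.4, -0.8, 2.9]
finger_gap: 0.7
```

View pics/side7.png

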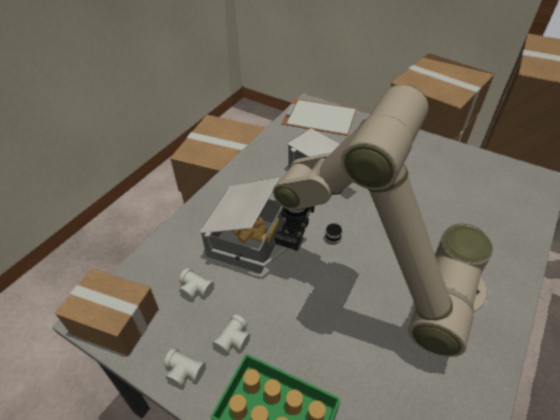

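The lid is half down and following the fingers smoothly. Continuing.

```bash
python3 -m inch '[{"dx":0,"dy":0,"dz":0.002,"ax":0,"ay":0,"az":0,"gripper":0},{"dx":0,"dy":0,"dz":0.002,"ax":0,"ay":0,"az":0,"gripper":0},{"dx":0,"dy":0,"dz":0.002,"ax":0,"ay":0,"az":0,"gripper":0},{"dx":0,"dy":0,"dz":0.002,"ax":0,"ay":0,"az":0,"gripper":0},{"dx":0,"dy":0,"dz":0.002,"ax":0,"ay":0,"az":0,"gripper":0}]'
```

```text
clock: 12.2
ee_pos: [471.3, 149.9, 84.1]
ee_rot: [0.996, 0.091, 0.001, -0.0]
force: [-0.3, 0.5, 3.5]
finger_gap: 0.4
```

```bash
python3 -m inch '[{"dx":0,"dy":0,"dz":0.002,"ax":0,"ay":0,"az":0,"gripper":0},{"dx":0,"dy":0,"dz":0.002,"ax":0,"ay":0,"az":0,"gripper":0},{"dx":0,"dy":0,"dz":0.002,"ax":0,"ay":0,"az":0,"gripper":0},{"dx":0,"dy":0,"dz":0.002,"ax":0,"ay":0,"az":0,"gripper":0},{"dx":0,"dy":0,"dz":0.002,"ax":0,"ay":0,"az":0,"gripper":0}]'
```

```text
clock: 12.7
ee_pos: [471.0, 149.8, 94.0]
ee_rot: [0.996, 0.091, 0.0, 0.0]
force: [2.3, 1.2, 2.9]
finger_gap: 0.4
```

```bash
python3 -m inch '[{"dx":0,"dy":0,"dz":0.001,"ax":0,"ay":0,"az":0,"gripper":0},{"dx":0,"dy":0,"dz":0.001,"ax":0,"ay":0,"az":0,"gripper":0},{"dx":0,"dy":0,"dz":0.001,"ax":0,"ay":0,"az":0,"gripper":0},{"dx":0,"dy":0,"dz":0.001,"ax":0,"ay":0,"az":0,"gripper":0},{"dx":0,"dy":0,"dz":0.001,"ax":0,"ay":0,"az":0,"gripper":0}]'
```

```text
clock: 13.2
ee_pos: [470.7, 149.8, 98.8]
ee_rot: [0.996, 0.091, -0.0, -0.0]
force: [2.4, 0.2, 2.5]
finger_gap: 0.0
```

```bash
python3 -m inch '[{"dx":0,"dy":0,"dz":0.001,"ax":0,"ay":0,"az":0,"gripper":0},{"dx":0,"dy":0,"dz":0.001,"ax":0,"ay":0,"az":0,"gripper":0},{"dx":0,"dy":0,"dz":0.001,"ax":0,"ay":0,"az":0,"gripper":0},{"dx":0,"dy":0,"dz":0.001,"ax":0,"ay":0,"az":0,"gripper":0},{"dx":0,"dy":0,"dz":0.001,"ax":0,"ay":0,"az":0,"gripper":0}]'
```

```text
clock: 13.7
ee_pos: [470.3, 149.8, 103.6]
ee_rot: [0.996, 0.091, -0.001, -0.0]
force: [0.1, 0.2, 0.8]
finger_gap: 0.4
```

```bash
python3 -m inch '[{"dx":0,"dy":0,"dz":0.001,"ax":0,"ay":0,"az":0,"gripper":0},{"dx":0,"dy":0,"dz":0.001,"ax":0,"ay":0,"az":0,"gripper":0},{"dx":0,"dy":0,"dz":0.001,"ax":0,"ay":0,"az":0,"gripper":0},{"dx":0,"dy":0,"dz":0.001,"ax":0,"ay":0,"az":0,"gripper":0},{"dx":0,"dy":0,"dz":0.001,"ax":0,"ay":0,"az":0,"gripper":0}]'; python3 -c "
from h import *
snap('side','side8.png')"
```

```text
clock: 14.2
ee_pos: [470.7, 149.8, 108.8]
ee_rot: [0.996, 0.091, -0.0, -0.0]
force: [0.1, -0.5, 0.0]
finger_gap: 0.3
```

View pics/side8.png

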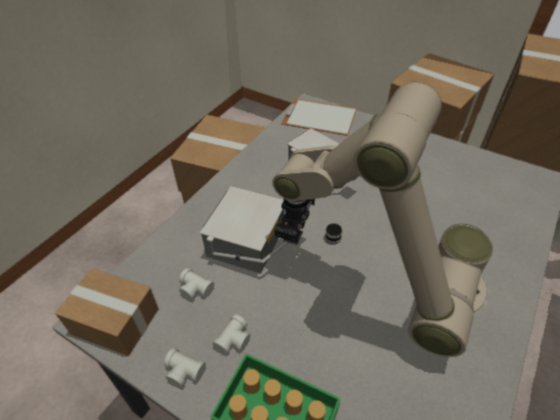

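The lid looks shut and the contact force is zero. I'll retreat up well clear and verify.

```bash
python3 -m inch '[{"dx":0,"dy":0,"dz":0.01,"ax":0,"ay":0,"az":0,"gripper":0},{"dx":0,"dy":0,"dz":0.03,"ax":0,"ay":0,"az":0,"gripper":0},{"dx":0,"dy":0,"dz":0.03,"ax":0,"ay":0,"az":0,"gripper":0},{"dx":-0.01,"dy":0,"dz":0.03,"ax":0,"ay":0,"az":0,"gripper":0},{"dx":-0.01,"dy":0,"dz":0.03,"ax":0,"ay":0,"az":0,"gripper":0}]'
python3 -m inch '[{"dx":0,"dy":0,"dz":0,"ax":0,"ay":0,"az":0,"gripper":0},{"dx":0,"dy":0,"dz":0,"ax":0,"ay":0,"az":0,"gripper":0},{"dx":0,"dy":0,"dz":0,"ax":0,"ay":0,"az":0,"gripper":0},{"dx":0,"dy":0,"dz":0,"ax":0,"ay":0,"az":0,"gripper":0},{"dx":0,"dy":0,"dz":0,"ax":0,"ay":0,"az":0,"gripper":0}]'
python3 - <<'E'
from h import *
p=wrist('w9.png')
print([(round(r['confidence'],2),w(p,r['centre']).round(0)) for r in env.tip_of('wide_pad',p)])
for n in('top','side'):
    p=snap(n,n+'9.png')
    a,b=cv2.imread(f'pics/{n}0.png'),cv2.imread(f'pics/{n}9.png')
    for k in('wide_pad','narrow_pad','coupling','tee','bush'):
        print(n,k,[(round(r['confidence'],2),w(p,r['centre']).round(0).tolist()) for r in env.tip_of(k,p)][:4])
cv2.imwrite('pics/cmp.png',np.hstack([cv2.resize(cv2.imread(f'pics/side{i}.png')[120:280,180:380],None,fx=2,fy=2) for i in(0,9)]))
E
```

```text
clock: 14.75
ee_pos: [450.3, 149.8, 240.6]
ee_rot: [0.996, 0.091, 0.0, -0.0]
force: [0.6, 0.3, -0.3]
finger_gap: 0.9
clock: 15.25
ee_pos: [450.7, 149.7, 238.0]
ee_rot: [0.996, 0.091, -0.001, -0.0]
force: [-0.3, -0.8, -0.1]
finger_gap: 0.5
[(0.77, array([476., 155., 102.]))]
top wide_pad []
top narrow_pad [(0.97, [436.0, -217.0, 101.0])]
top coupling [(0.59, [390.0, 21.0, 5.0])]
top tee [(0.87, [474.0, 504.0, 4.0]), (0.73, [667.0, 423.0, 2.0]), (0.55, [529.0, 644.0, -2.0])]
top bush [(0.75, [536.0, -497.0, -5.0]), (0.74, [393.0, 27.0, 1.0])]
side wide_pad [(0.81, [478.0, 158.0, 99.0])]
side narrow_pad [(0.74, [438.0, -219.0, 100.0])]
side coupling [(0.53, [389.0, 22.0, -5.0])]
side tee [(0.88, [475.0, 507.0, 3.0]), (0.88, [669.0, 423.0, -2.0]), (0.76, [524.0, 646.0, 4.0])]
side bush []
```

View pics/w9.png

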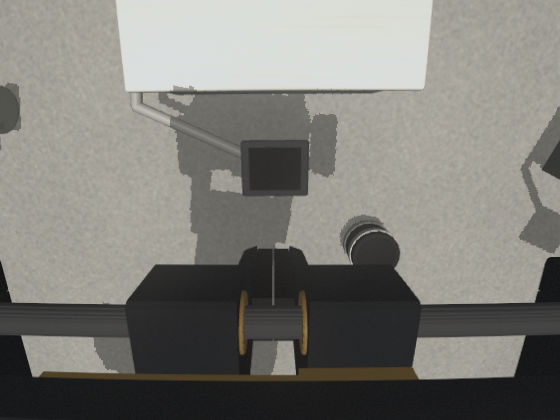

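View pics/cmp.png

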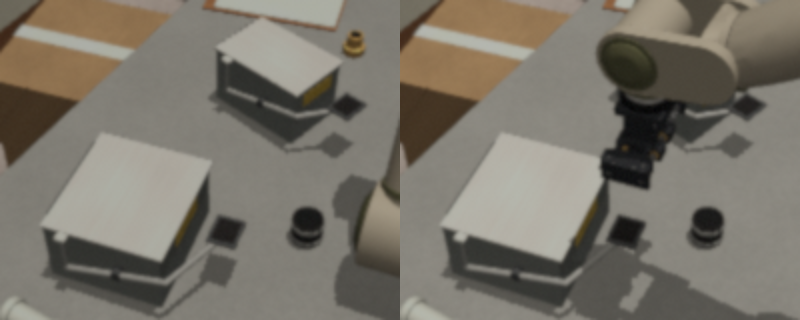

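The before and after side crops match: the lid is flat, the paddle is up at about 100 mm, and the coupling hasn't moved. In the wrist view the paddle is level at (275,167) and the fingers are clear of it. Handing in.

```bash
python3 -c "
from rig import env
print(env.job_done())"
```

```text
the job is handed in; nothing more can be done
None
```

I pressed the wide bin's paddle down with closed fingertips until its lid stood wide open, held it for more than 3 s, then eased the paddle back up until the lid shut. I handed the job in after about 15 s; no verdict was reported.

- **Opening:** projecting the lid's front corners into the top and side pictures put the opening at about 1.0 rad, above the 0.85 rad needed.
- **Closing:** the fingers rose at 20 mm/s, then 10 mm/s at the end. The paddle stayed against them until the lid was shut, and the contact force then fell to zero.
- **Final state:** the lid looked flat and matched the starting side picture. The wide paddle was back at about 100 mm, the narrow paddle was still up, and the arm was clear of everything.
- **Loose fittings:** the coupling, tee and bush were found within a few mm of where they began, which is about the networks' accuracy.
- **Missed or doubtful checks:**
  - The side camera's network missed the bush at the end, because the arm hid it; only the top view confirmed it.
  - The top camera missed the wide paddle, which the side and wrist views confirmed.
  - The top view also gave a second "bush" detection (0.74), but that was the coupling.

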